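# Clamp a glued shoe sole in the heel press

### The arm

A 6-joint arm with a two-finger parallel gripper is mounted at the origin on the work surface. World frame = base frame: x ahead of the robot, y to its left, z up, the work surface at z = 0. Lengths are in mm, angles in degrees, forces in N, time in s.
With the tool pointing down it reaches from about 350 to 850 mm from the base axis. Payload 8.1 kg.
Tool frame: the origin (TCP) lies on the front face of the gripper's body, between the roots of the fingers; the fingertips stand r.finger_overhang ahead of it and the grasp point (between the pads) lies 54 mm ahead of it (r.finger_overhang is the distance from the TCP to the fingertips, in mm); y points along the fingers, z is the direction in which the jaws open and shut, and the axes are right-handed (so a half turn about y gives the same grasp; the last joint's range is limited). The gripper opens to 85 mm and grips with 20 to 120 N. Pads are 22 mm wide; open, the fingers measure 114 mm over their backs; the gripper's body (76 mm by 85 mm) begins 54 mm behind the grasp point. The pads swing forward as they close: fully open they stand 13 mm farther back than shut.
Start: joints at [71.081, 7.471, 85.268, -0, 87.261, -4.893], TCP at [145.395, 582.122, 303.892] pointing down, gripper open.
Joint ranges: [-169.43, 169.43], [-51.17, 129.36], [1.28, 143.12], [-76.62, 256.62], [0, 156.53], [-152.29, 152.29]. Speed limits (degrees/s): [136.94, 136.94, 159.86, 180, 180, 180].

### API

Orientations are given as [roll, pitch, yaw] about the fixed x, y, z axes, in that order (R = Rz(yaw) Ry(pitch) Rx(roll)).
In Python, from bench import r gives the robot as it stands. The module is installed in compiled form; this text tells all that it offers.
- The arm moves only by the tool arm_command, never from a script. Its argument "increments" is a list of rows, each a list of 6 numbers: the shift along the tool's x, y, z in m, then the turn, a rotation vector about the tool's x, y, z in rad. In form: [[tx, ty, tz, wx, wy, wz], ...]. A call has exactly 10 rows; each row is the pose to reach, as a shift and turn from the pose commanded when the call began, along the tool's axes at that moment; what a row does not reach only later rows make up. A row lasts 1/8 s, in which the tool goes at most 62.5 mm and 10.7 degrees, less where a joint would pass 70% of its speed; a pose out of reach is approached as far as the arm can. A call with a gripper value outside its range is refused whole. "jaw" is the gripper's target within -1 to 1 (shut at 1, half-way at 0, fully open at -1), set as the call begins (left out, the last holds). The fingers move at their own pace and stop on an object; "force" is the grip in N (left out, the last holds). Time passes only in rows, so rows that repeat a pose let the fingers close, or fill a call up. It gives the time, the measured TCP pose, the force and the opening at its end, in the units of the state.
- r.sense(): the state, without advancing time (a new reading comes with each control period).
- r.snapshot(name): name is "scene" or "top"; returns the picture (384x512x3 uint8, red, green, blue); there is no depth.
- r.camera_model(name): a dict with "intrinsics" (3x3 intrinsics, pixels), "distortion" ([k1, k2, p1, p2, k3] as OpenCV has them; the pictures are not rectified), "cam_to_world" (4x4, takes a point from camera to world coordinates). Camera axes: x right, y down, z forward; pixel columns grow to the right and rows downward; lengths in mm; the calibration is good to about 2 mm. A picture is of the moment at which its call begins. camera_model takes no time and is no camera call.
- r.hand_in(): hands the job in, once; it reports no verdict.
Trained networks look in the newest picture that a camera, given by its name, has taken for a name from the list of things; names that differ only in an ending like _2 or _b are one class to them, and where a whole thing is asked for, a point or a joint stands for the part that bears it (a point fixed in the world has none). Each returns a list of dicts, best first, with "conf" (0 to 1); they miss things now and then, are a little off and sometimes report something else, mostly with a low value. They report only what shows in the picture. A call takes as long as a camera call. They do not tell look-alikes from the thing itself.
- r.trace(camera, target): "mask" (384x512 bool, what is visible of it) and "position" ([column, row] in pixels, amid what is visible of it).
- r.spot_point(camera, target): "position" ([column, row] in pixels: a listed point, or the origin of a listed thing).
The state is a dict: "time": time; "joint_pos": joint angles; "qd": joint speeds; "joint_efforts": joint torques, N m; "tool_pos": TCP position; "tcp_rot": TCP orientation; "ft_force": force on the tool from outside, world axes, zero at the start; "wrist_torque": the same for the moment, N m; "finger_gap": finger opening in mm.
Only numpy, scipy, OpenCV 4.12 (cv2) and the standard library are available. Lean on these libraries where they do the work, as an engineer would, in place of code of your own. Each camera call takes 0.05 s, during which the arm holds its last target.

### The job

Slide the child's shoe sole heel first into the heel press, flat on the bed and fully home against the stop, then turn the thumbscrew clockwise until the pad clamps the heel and the clutch slips. Stop at the first slip (no more than a twelfth of a turn of slipping), let go and leave it clamped. Leave the tape, bottle and jar where they are.

Things in the scene. Friction and masses are not known exactly. Their poses are not given: they have to be found in the camera images.
- press: Grey bench heel press, fixed, yaw up to 0.25 rad either way. Origin on the screw axis at table height; +x runs from its open mouth (robot side) to its column at x = 70 to 105 mm. Overhead arm 40 mm wide, from x = -19 mm to the column, 114 to 146 mm above the table (a bush under it reaches down to 103 mm). Base plate 110 mm wide, 12 mm high. Under the arm hangs a round rubber pad 36 mm across.
- tongue_end (a point): Front end of the press's bed, on its top: x = -160 mm in the press frame, 40 mm high. The bed is a flat steel tongue 34 mm wide from here to the stop, level all along, and widens to 80 mm between x = -33 and +42 mm.
- seat (a point): Fixed point of the press on the bed (40 mm above the table) on the screw axis: the sole's heel point lies here when home. The stop across the bed, 18 mm high, has its face 28 mm beyond (+x). Two side fences 12 mm high, 62 mm apart inside, run from x = -13 to +29 mm, flaring to about 72 mm apart at x = -31 mm. Axes as the press.
- knob_grip (a point): Fixed point on the screw axis, 180 mm above the table, where to grip the thumbscrew: a black fluted rubber-rimmed head 38 mm across, 160 to 190 mm high. It does not rise or sink; can be gripped at any angle and turned any number of turns. Clockwise seen from above drives the pad down 3 mm per radian; the pad starts 3.5 to 9 mm clear of a seated sole, whatever the collar angle.
- mark (a point): Outer end of the white line on the head's steel cap, 16 mm from the axis, 190 mm high. Its angle from the collar's black line is the clutch slip, 0 at the start. Free turning takes about 0.25 N m; once the pad bears, it climbs until the drag clutch slips at about 0.45 N m: the cap turns on at steady torque, collar and pad stand. The rubber rim gives 1 rad per 3 N m. The screw stays put when let go.
- collar: Steel collar 46 mm across, 147 to 155 mm above the table, just below the thumbscrew head, on the screw axis, with a black line on its top edge along its own -x. Turns with the head about vertical unless the clutch slips. Starts at 0 to 0.8 rad clockwise of the press's axes.
- sole: Child's hard cream shoe sole, tan on top, 221 mm long, 18 mm thick, flat, about 0.16 kg. Origin on the underside in the waist; +x to the round heel (56 mm across, centre 95 mm from the origin), -x to the wider round toe (72 mm across, centre 62 mm off). Waist 50 mm wide, straight sides from x = -18 to +60 mm: grip at the origin. Starts left or right of the press, heel away from the robot within 0.45 rad.
- heel (a point): Underside of the sole at the centre of the round heel.
- tape: Roll of tan masking tape lying flat, 100 mm across, 24 mm high; on the other side of the press from the sole. Leave it alone. Origin under its centre.
- dye_bottle: Dark round dye bottle 40 mm across, 110 mm high, beyond the press on the left. Leave it alone. Origin under its centre.
- dye_jar: Low round jar 70 mm across, 50 mm high, beyond the press on the right. Leave it alone. Origin under its centre.
Not all that is in view belongs to the job. Several things look just like the sole: the one meant starts farthest from the robot's base.

How it is judged (in metres and radians):
On the way, in this order (a step that is already met when the one before it is completed fails the run):
1. the sole lies flat on the bed with its heel fully home, before it is clamped (horizontal distance between heel and seat below 0.006 m and z of heel in the frame of press between 0.036 and 0.044 m and angle between the x axis of sole and the x axis of press, either way round below 0.15 rad and angle between sole's own z axis and vertical below 0.08 rad and contact force between press and sole below 15 N), for 0.2 s.
2. the pad clamps the heel (horizontal distance between heel and seat below 0.006 m and z of heel in the frame of press between 0.036 and 0.044 m and angle between the x axis of sole and the x axis of press, either way round below 0.15 rad and angle between sole's own z axis and vertical below 0.08 rad and contact force between press and sole above 40 N), for 0.2 s.
At the end, for the whole second after the job is handed in: Sole flat, still, heel within 6 mm of the seat point, within 0.15 rad of the press's x; pad and bed together bear on it with over 40 N; clutch slipped clockwise at least 3 but under 30 degrees (white line 0.8 to 8 mm aside of the collar's); the rest within 20 mm of their starts (all of step 2 and y of mark in the frame of collar between 0.0008 and 0.008 m and linear speed of sole below 0.01 m/s); the robot touches nothing.
It fails at once if the clutch is run on past a twelfth of a turn of slip (y of mark in the frame of collar above 0.008 m or y of mark in the frame of collar below -0.008 m).
It fails at once if the tape is moved more than 20 mm (distance of tape from where it was at the start of the episode above 0.02 m).
It fails at once if the dye bottle is moved more than 20 mm (distance of dye_bottle from where it was at the start of the episode above 0.02 m).
It fails at once if the dye jar is moved more than 20 mm (distance of dye_jar from where it was at the start of the episode above 0.02 m).
It also fails if it takes over 72 s, if anything falls off the work surface, if the arm or the gripper's body presses on something with over 40 N, if the wrist force passes 120 N, or if a joint passes its speed limit or range.

## Working session

There is one attempt and no reset: what is moved stays moved. The work goes in short steps, Python scripts to look and compute and a tool call to move; the robot and the scene stay as the last step left them, time stands still between calls to the robot, and variables do not carry over. Pictures are saved under pics/ and viewed, and the job is handed in when it is done.

Besides the shell and the picture viewer there is one more tool, called after "Emit:" by a JSON object that holds its "fn" and its "kwargs". arm_command: Moves the arm, as the interface text tells. Its arguments: {"type":"object","properties":{"increments":{"type":"array","items":{"type":"array","items":{"type":"number"}}},"jaw":{"type":"number"},"force":{"type":"number"}},"required":["increments"]}

```bash
mkdir -p pics; python3 - <<'E'
from bench import r
import cv2
s=r.sense();print(s)
print(r.finger_overhang)
for n in("scene","top"):
    im=r.snapshot(n);cv2.imwrite(f"pics/{n}0.png",im[:,:,::-1])
    m=r.camera_model(n);print(n,m)
E
```

```text
{'time': 0.0, 'joint_pos': array([ 7.10812288e+01,  7.51600552e+00,  8.53292467e+01,  3.45788808e-04,
        8.72605663e+01, -4.89271350e+00]), 'qd': array([ 0.09740613, -0.06427872,  0.09808089,  0.01610534, -0.01269554,
        0.0057903 ]), 'joint_efforts': array([ 4.94952637e-04, -5.69352686e+01, -5.00587785e+01,  1.90986480e-04,
        1.35661731e-02, -3.34254344e-05]), 'tool_pos': array([145.25756922, 581.72882367, 302.83525394]), 'tcp_rot': array([-9.01054035e+01,  9.36938608e-03, -1.40260832e+01]), 'ft_force': array([ 0.26246679, -0.44596829, -0.41010005]), 'wrist_torque': array([-0.03099741, -0.03101985,  0.03280256]), 'finger_gap': 85.15702153553728}
72.6
scene {'intrinsics': array([[409.23710838,   0.        , 249.59186851],
       [  0.        , 409.23710838, 191.25225681],
       [  0.        ,   0.        ,   1.        ]]), 'distortion': array([-0.14456217,  0.        ,  0.        ,  0.        ,  0.        ]), 'cam_to_world': array([[-4.49473522e-01,  7.51636547e-01, -4.82717365e-01,
         9.48472753e+02],
       [ 8.93218422e-01,  3.71151758e-01, -2.53785783e-01,
         2.68080878e+02],
       [-1.15932713e-02, -5.45242033e-01, -8.38198498e-01,
         9.41753204e+02],
       [ 0.00000000e+00,  0.00000000e+00,  0.00000000e+00,
         1.00000000e+00]])}
top {'intrinsics': array([[347.66197815,   0.        , 258.15397857],
       [  0.        , 347.66197815, 199.17826947],
       [  0.        ,   0.        ,   1.        ]]), 'distortion': array([-0.05647153,  0.        ,  0.        ,  0.        ,  0.        ]), 'cam_to_world': array([[-2.10749509e-02, -9.85876101e-01,  1.66144998e-01,
         3.36396291e+02],
       [-9.99572478e-01,  1.74090545e-02, -2.34901447e-02,
         2.83909121e+01],
       [ 2.02659449e-02, -1.66569021e-01, -9.85821512e-01,
         1.00759964e+03],
       [ 0.00000000e+00,  0.00000000e+00,  0.00000000e+00,
         1.00000000e+00]])}
```

View pics/scene0.png

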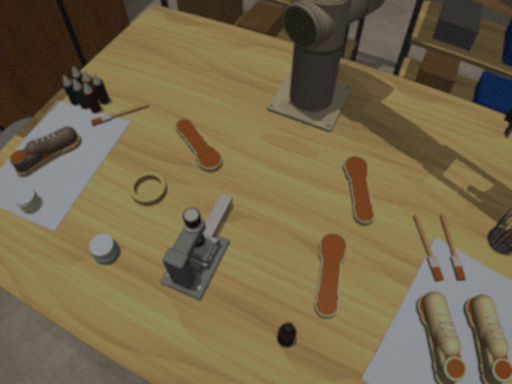

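View pics/top0.png

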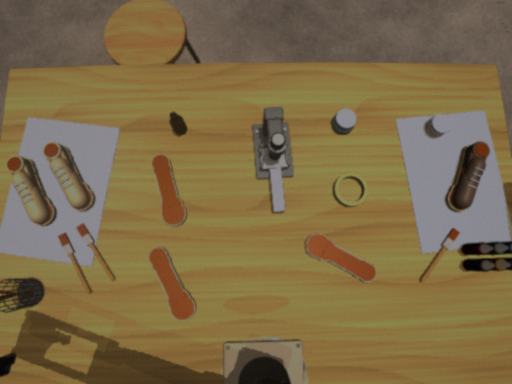

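Sole look-alikes in the top view are at (169,190), (172,284) and (341,258). The base is at about (262,370), so (169,190) is farthest away. It also lies on the opposite side of the press from the tape, as described. I'll check it in a crop and run the networks.

```bash
cat > h.py <<'E'
import numpy as np, cv2
from bench import r
def cam(n):
    m=r.camera_model(n);return m["intrinsics"],m["distortion"],m["cam_to_world"]
def ray(n,p):
    K,D,T=cam(n);u=cv2.undistortPoints(np.array([[p]],float),K,D)[0,0]
    return T[:3,3],T[:3,:3]@np.array([u[0],u[1],1.])
def atz(n,p,z):
    o,d=ray(n,p);return o+d*(z-o[2])/d[2]
def proj(n,P):
    K,D,T=cam(n);Ti=np.linalg.inv(T);rv=cv2.Rodrigues(Ti[:3,:3])[0]
    return cv2.projectPoints(np.array(P,float).reshape(-1,1,3),rv,Ti[:3,3],K,D)[0][:,0]
def tri(p,q):
    A=[];b=[]
    for n,x in(("scene",p),("top",q)):
        o,d=ray(n,x);d=d/np.linalg.norm(d);M=np.eye(3)-np.outer(d,d);A.append(M);b.append(M@o)
    return np.linalg.lstsq(np.vstack(A),np.hstack(b),rcond=None)[0]
E
python3 - <<'E'
from h import *
np.set_printoptions(precision=1,suppress=True)
Z=dict(tongue_end=40,seat=40,knob_grip=180,mark=190,collar=151,press=0,sole=0,heel=0,tape=0,dye_bottle=0,dye_jar=0)
for n in("scene","top"):
    im=r.snapshot(n)
    for t in Z:
        for d in r.spot_point(n,t)[:3]:
            print(n,t,round(d["conf"],2),d["position"],atz(n,d["position"],Z[t])[:2])
    for i,d in enumerate(r.trace(n,"sole")[:3]):
        print(n,'trace',d["conf"],d["position"],d["mask"].sum()); np.save(f"m_{n}_{i}.npy",d["mask"])
c=r.snapshot("top")[140:240,120:220,::-1];cv2.imwrite("pics/crop_sole.png",cv2.resize(c,None,fx=6,fy=6,interpolation=2))
c=r.snapshot("top")[95:220,235:310,::-1];cv2.imwrite("pics/crop_press.png",cv2.resize(c,None,fx=4.5,fy=4.5,interpolation=2))
c=r.snapshot("scene")[185:305,150:250,::-1];cv2.imwrite("pics/crop_press2.png",cv2.resize(c,None,fx=5,fy=5,interpolation=2))
E
```

```text
scene tongue_end 0.86 [227.5, 195.7] [467.1 -50.5]
scene seat 0.77 [200.4, 245.3] [622.4 -41.8]
scene knob_grip 0.88 [191.4, 218.0] [626.  -43.6]
scene mark 0.66 [196.9, 210.8] [609.8 -38. ]
scene collar 0.98 [196.3, 223.8] [621.5 -38.2]
scene press 0.71 [204.1, 253.8] [624.2 -35.3]
scene sole 0.87 [199.8, 149.3] [ 339.1 -215.7]
scene sole 0.63 [354.7, 185.5] [259.3 237.1]
scene sole 0.58 [330.8, 271.8] [528.5 267.5]
scene heel 0.83 [364.3, 214.6] [337.  290.8]
scene heel 0.63 [186.4, 132.8] [ 301.3 -286. ]
scene tape 0.65 [146.3, 189.4] [ 528.2 -278.2]
scene dye_bottle 0.72 [286.2, 339.4] [726.  236.5]
scene dye_jar 0.75 [285.5, 340.1] [728.2 235.7]
scene dye_jar 0.7 [106.0, 251.9] [ 735.2 -264.1]
scene trace 0.83 [358.7, 189.2] 1478
scene trace 0.82 [197.1, 147.0] 1221
scene trace 0.76 [329.4, 273.0] 2043
top tongue_end 0.6 [278.9, 210.9] [465.  -52.3]
top tongue_end 0.44 [275.6, 146.2] [654.6 -48.6]
top seat 0.89 [274.1, 156.9] [622.5 -43.3]
top knob_grip 0.77 [273.1, 141.7] [620.4 -31.6]
top mark 0.53 [278.4, 144.3] [610.1 -43.7]
top mark 0.18 [273.4, 155.7] [581.2 -30.6]
top collar 0.7 [277.6, 144.5] [622.6 -45.1]
top press 0.83 [271.1, 157.8] [631.6 -37.2]
top sole 0.62 [168.4, 193.7] [527.2 268.2]
top sole 0.56 [176.3, 284.8] [264.8 241. ]
top heel 0.79 [367.8, 270.7] [ 291.6 -307.2]
top heel 0.75 [161.0, 162.8] [621.7 292.6]
top tape 0.82 [348.1, 190.5] [ 527.7 -264.2]
top dye_bottle 0.68 [185.2, 128.5] [728.4 222. ]
top dye_jar 0.94 [341.9, 124.5] [ 735.3 -259. ]
top trace 0.9 [171.8, 283.1] 1698
top trace 0.79 [337.5, 257.3] 1445
top trace 0.72 [166.1, 192.1] 1495
```

```bash
python3 -c "
import cv2,numpy as np
a=cv2.imread('pics/crop_sole.png');a=cv2.resize(a,(400,400));b=cv2.imread('pics/crop_press.png');b=cv2.resize(b,(340,563))
o=np.zeros((563,740,3),np.uint8);o[:400,:400]=a;o[:,400:]=b;cv2.imwrite('pics/crops.png',o)"
```

```text
(no output)
```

View pics/crops.png

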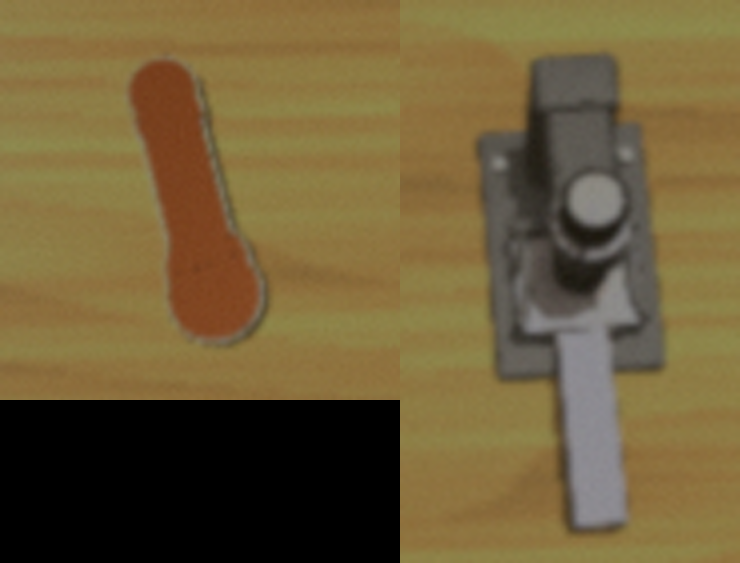

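View pics/crop_press2.png

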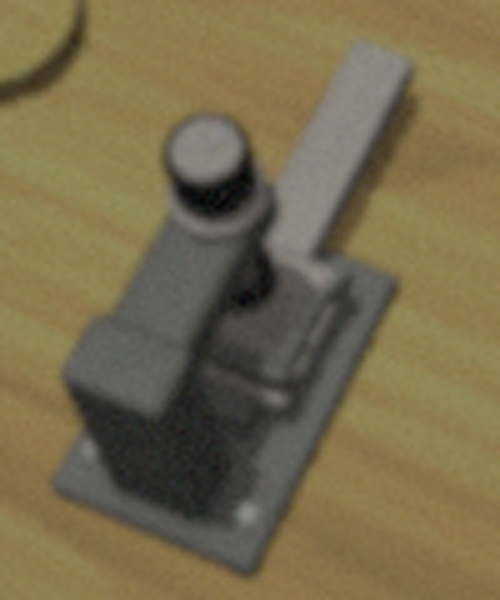

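Enlarged, the sole at (169,190) has its narrow heel at the top (160,162), away from the robot, and its wide toe at (174,214). That fits, so it's the one. The press is at about (274,157), with its tongue pointing towards the robot. Next I'll fit the poses precisely in both views.

```bash
cat > fit.py <<'E'
from h import *
from scipy.optimize import minimize
from scipy.ndimage import map_coordinates
def soleout(inset=0,n=40):
    # outline: union hull pieces via shapely-less raster: use polar sampling of mask in mm
    S=4;img=np.zeros((120*S,260*S),np.uint8)
    c=lambda x,y:(int(round((x+130)*S)),int(round((y+60)*S)))
    cv2.circle(img,c(95,0),int((28-inset)*S),255,-1);cv2.circle(img,c(-62,0),int((36-inset)*S),255,-1)
    # hulls are unknown; waist straight, tangent tapers
    w=25-inset
    cv2.rectangle(img,c(-18,-w),c(60,w),255,-1)
    pts=[(60,-w),(60,w),(95,28-inset),(95,-28+inset)]
    cv2.fillPoly(img,[np.array([c(*p) for p in pts])],255)
    pts=[(-18,-w),(-18,w),(-45,32-inset),(-45,-32+inset)]
    cv2.fillPoly(img,[np.array([c(*p) for p in pts])],255)
    k=max(cv2.findContours(img,0,cv2.CHAIN_APPROX_NONE)[0],key=len)[:,0].astype(float)
    return np.c_[k[:,0]/S-130,k[:,1]/S-60]
OUT=soleout()
def tf(p,xy):
    c,s=np.cos(p[2]),np.sin(p[2]);return np.c_[p[0]+c*xy[:,0]-s*xy[:,1],p[1]+s*xy[:,0]+c*xy[:,1]]
def orange(im):
    h=cv2.cvtColor(im,cv2.COLOR_RGB2HSV);return h
def fit_sole(ims,p0,z=18,inset=1.5,ns=("scene","top")):
    out=soleout(inset)[::12]
    g={}
    for n in ns:
        L=cv2.cvtColor(ims[n],cv2.COLOR_RGB2LAB).astype(np.float32)
        g[n]=cv2.GaussianBlur(L[:,:,1],(0,0),.7)  # a channel: red
    def cost(p):
        J=0
        for n in ns:
            w=tf(p,out);ci=proj(n,np.c_[w,np.full(len(w),z)])
            wi=tf(p,out*np.array([.93,.88]));wo=tf(p,out*np.array([1.05,1.12]))
            I=proj(n,np.c_[wi,np.full(len(w),z)]);O=proj(n,np.c_[wo,np.full(len(w),z)])
            f=lambda q:map_coordinates(g[n],[q[:,1],q[:,0]],order=1)
            J-=np.mean(f(I)-f(O))
        return J
    best=None
    for dx in(-10,0,10):
      for dy in(-10,0,10):
        for da in(-.1,0,.1):
          q=np.array(p0)+[dx,dy,da];v=cost(q)
          if best is None or v<best[0]:best=(v,q)
    rr=minimize(cost,best[1],method="Nelder-Mead",options=dict(initial_simplex=[best[1],best[1]+[6,0,0],best[1]+[0,6,0],best[1]+[0,0,.06]],xatol=.05,fatol=1e-3))
    return rr.x,rr.fun
E
python3 - <<'E'
from fit import *
np.set_printoptions(precision=3,suppress=True)
ims={n:r.snapshot(n) for n in("scene","top")}
np.savez("ims0.npz",**ims)
h=np.array([621.7,292.6]);o=np.array([527.,268]);p0=[*o,np.arctan2(*(h-o)[::-1])]
for ns in(("scene","top"),("scene",),("top",)):
  p,v=fit_sole(ims,p0,ns=ns);print(ns,p,v)
  if len(ns)==2:P=p
V=[]
for n,(y,x) in(("scene",(215,280)),("top",(140,120))):
    S=6;c=cv2.resize(ims[n][y:y+110,x:x+100,::-1],None,fx=S,fy=S,interpolation=2)[:600,:390]
    out=soleout(0)
    w=tf(P,out);q=(proj(n,np.c_[w,np.full(len(w),18.)])-[x,y]+.5)*S
    cv2.polylines(c,[q.astype(int)],True,(255,255,0),1)
    V.append(c)
cv2.imwrite("pics/fit1.png",np.hstack(V))
E
```

```text
('scene', 'top') [526.085 264.276   0.272] -22.960041046142578
('scene',) [526.27 262.92   0.27] -11.084020614624023
('top',) [526.487 265.713   0.269] -12.512059211730957
```

View pics/fit1.png

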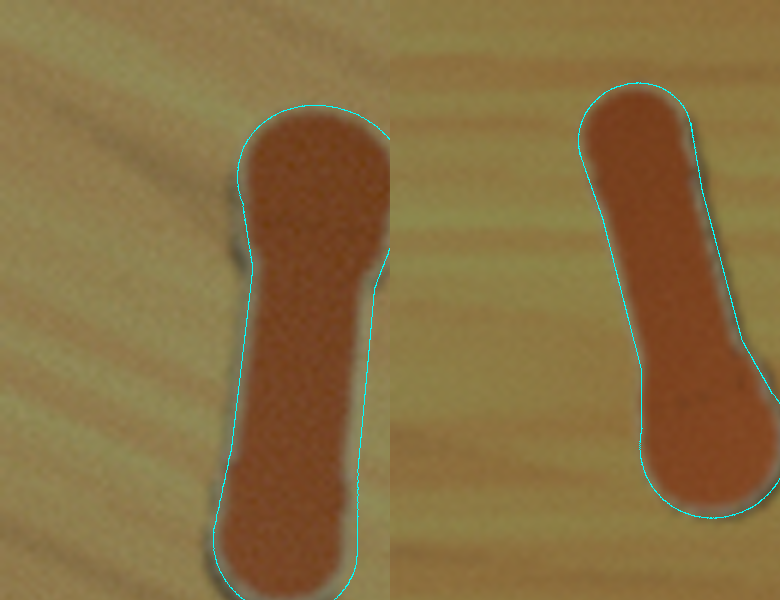

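The fitted outline lies on the sole in both views: (526, 264), yaw 0.271. Now the press.

```bash
cat > fitp.py <<'E'
from fit import *
def seg(a,b,n=30):
    return np.array(a)+(np.array(b)-np.array(a))*np.linspace(0.04,.96,n)[:,None]
# edges in press frame: tongue (z40), outside normal
ED=[((-160,-17,40),(-55,-17,40),(0,-1,0)),((-160,17,40),(-55,17,40),(0,1,0)),((-160,-17,40),(-160,17,40),(-1,0,0))]
def setup(ims,ns):
    return {n:cv2.GaussianBlur(cv2.cvtColor(ims[n],cv2.COLOR_RGB2LAB).astype(np.float32),(0,0),.6) for n in ns}
def fit_press(ims,p0,ns=("scene","top"),d=3):
    g=setup(ims,ns)
    def cost(p):
        J=0
        for n in ns:
            for a,b,nn in ED:
                s=seg(a,b);nn=np.array(nn)*d
                def val(q):
                    w=np.c_[tf(p,q[:,:2]),q[:,2]];u=proj(n,w)
                    return map_coordinates(g[n][:,:,2],[u[:,1],u[:,0]],order=1)
                # b-channel: wood yellow high outside
                J-=np.mean(val(s+nn)-val(s-nn))
        return J
    b=np.array(p0);rr=minimize(cost,b,method="Nelder-Mead",options=dict(initial_simplex=[b,b+[6,0,0],b+[0,6,0],b+[0,0,.04]],xatol=.02,fatol=1e-3))
    return rr.x,rr.fun
E
python3 - <<'E'
from fitp import *
np.set_printoptions(precision=3,suppress=True)
ims=np.load("ims0.npz")
p0=[622,-42,.058]
for ns in(("scene","top"),("scene",),("top",)):
  p,v=fit_press(ims,p0,ns=ns);print(ns,p,v)
  if len(ns)==2:P=p
V=[]
t=np.linspace(0,2*np.pi,60)
for n,(y,x) in(("scene",(190,155)),("top",(100,240))):
    S=5;c=cv2.resize(ims[n][y:y+120,x:x+78,::-1],None,fx=S,fy=S,interpolation=2)
    def draw(q,z,col):
        w=tf(P,np.array(q,float));u=(proj(n,np.c_[w,np.full(len(w),float(z))])-[x,y]+.5)*S
        cv2.polylines(c,[u.astype(int)],True,col,1)
    draw([(-160,-17),(-160,17),(-33,17),(-33,-17)],40,(255,255,0))
    draw([(-33,-40),(-33,40),(42,40),(42,-40)],40,(0,255,255))
    draw([(105,-20),(105,20),(-19,20),(-19,-20)],146,(0,255,0))
    draw(np.c_[19*np.cos(t),19*np.sin(t)],190,(0,0,255))
    draw(np.c_[23*np.cos(t),23*np.sin(t)],155,(255,0,255))
    V.append(c)
cv2.imwrite("pics/fit2.png",np.hstack(V))
E
```

```text
('scene', 'top') [622.463 -41.257   0.074] -91.58171081542969
('scene',) [623.526 -41.49    0.079] -34.373905181884766
('top',) [621.855 -42.418   0.058] -58.96015167236328
```

View pics/fit2.png

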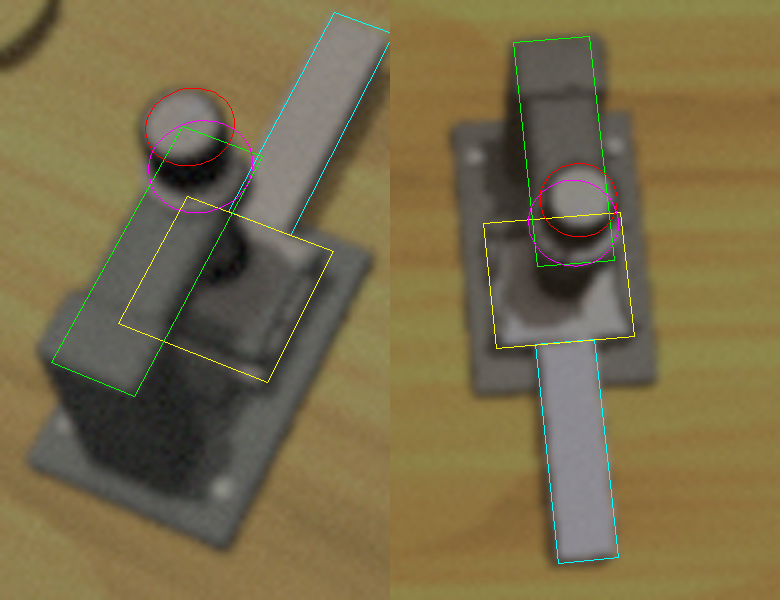

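```bash
cat >> h.py <<'E'
from scipy.spatial.transform import Rotation as Ro
def go(x,y,z,yaw,frm=None):
    s=r.sense();R0=Ro.from_euler("xyz",s["tcp_rot"],degrees=True)
    R1=Ro.from_euler("xyz",[-90,0,yaw],degrees=True)
    d=R0.inv().apply(np.array([x,y,z])-s["tool_pos"])/1000
    w=(R0.inv()*R1).as_rotvec()
    print("t",round(s["time"],2),"inc",np.round(np.r_[d,w],4))
    print("now",s["tool_pos"].round(1),s["tcp_rot"].round(2),"F",s["ft_force"].round(1),"gap",round(s["finger_gap"],1),"j",s["joint_pos"].round(1),"M",s["wrist_torque"].round(2))
E
python3 -c "
from h import *
go(526.2,264.3,180,15.5)"
```

```text
t 1.65 inc [ 0.4465  0.1239 -0.216   0.     -0.5154 -0.    ]
now [145.4 582.1 303.9] [-90.     0.   -14.03] F [-0.6 -0.4 -0.2] gap 85.5 j [71.1  7.5 85.3  0.  87.3 -4.9] M [-0.02 -0.04  0.02]
```

Emit:
{"fn": "arm_command", "kwargs": {"increments": [[0.06,0.0,-0.03,0,-0.1,0],[0.11,0.0,-0.054,0,-0.2,0],[0.165,0.02,-0.08,0,-0.3,0],[0.22,0.04,-0.107,0,-0.4,0],[0.275,0.06,-0.133,0,-0.5,0],[0.33,0.08,-0.16,0,-0.515,0],[0.39,0.1,-0.189,0,-0.515,0],[0.4465,0.124,-0.216,0,-0.515,0],[0.4465,0.124,-0.216,0,-0.515,0],[0.4465,0.124,-0.216,0,-0.515,0]], "jaw": -0.5, "force": 50}}

```text
time: 2.9
tool_pos: [526.4, 263.7, 179.3]
tcp_rot: [-90.0, 0.1, 15.4]
ft_force: [0.2, -1.0, 0.7]
finger_gap: 63.8
```

```bash
python3 -c "
from h import *
go(526.2,264.3,78,15.5);print(r.finger_overhang)
a=[]
for n in('scene','top'):
    im=r.snapshot(n);cv2.imwrite('pics/h_%s.png'%n,im[:,:,::-1])
    c=proj(n,[[526,264,20]])[0].astype(int);print(c);y,x=max(0,c[1]-80),c[0]-65
    a.append(cv2.resize(im[y:y+150,x:x+130,::-1],(390,450),interpolation=2))
cv2.imwrite('pics/hov.png',np.hstack(a))
"
```

```text
t 2.9 inc [ 1.000e-04  1.013e-01  7.000e-04 -1.000e-04 -2.400e-03 -1.400e-03]
now [526.4 263.7 179.3] [-8.999e+01  8.000e-02  1.536e+01] F [ 0.2 -1.   0.7] gap 63.8 j [ 21.6  11.   94.6   0.   74.4 -83.8] M [-0.05 -0.02  0.02]
72.6
[331 267]
[168 192]
```

View pics/hov.png

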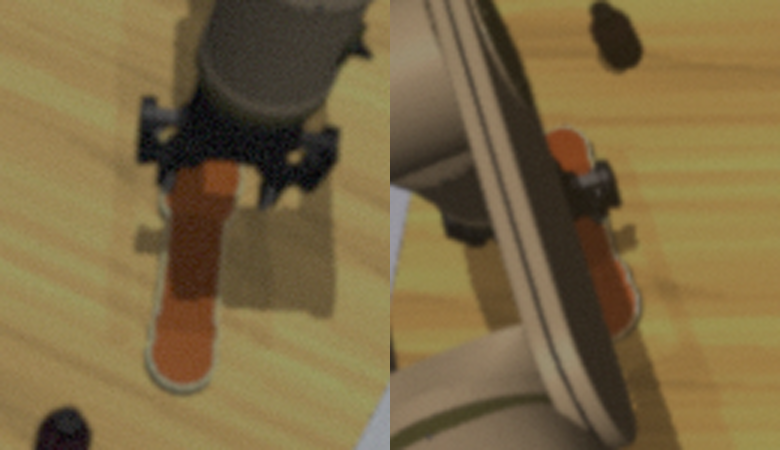

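```bash
python3 -c "
from h import *
p=np.array([526.4,263.7]);u=np.array([-np.sin(.268),np.cos(.268)])
for z in(100,107,114):
  for s in(-32,-45,32,45):
    q=proj('scene',[[*(p+u*s),z]])[0];print(z,s,(q-[331-65,267-80])*3)
"
```

```text
100 -32 [169.55351016 192.65129208]
100 -45 [152.40172618 189.75054936]
100 32 [254.13425557 206.82355993]
100 45 [271.31961914 209.67550239]
107 -32 [170.87600428 188.70918098]
107 -45 [153.61133673 185.79311012]
107 32 [256.01169116 202.95885876]
107 45 [273.3091285  205.82685082]
114 -32 [172.21514454 184.71454838]
114 -45 [154.83616549 181.78299419]
114 32 [257.91272463 199.04250572]
114 45 [275.32361851 201.92674428]
```

Emit:
{"fn": "arm_command", "kwargs": {"increments": [[0,0.03,0.0007,0,0,0],[0,0.06,0.0007,0,0,0],[0,0.08,0.0007,0,0,0],[0,0.093,0.0007,0,0,0],[0,0.1,0.0007,0,0,0],[0,0.1,0.0007,0,0,0],[0,0.1,0.0007,0,0,0],[0,0.1,0.0007,0,0,0],[0,0.1,0.0007,0,0,0],[0,0.1,0.0007,0,0,0]]}}

```text
time: 4.25
tool_pos: [526.1, 265.0, 80.1]
tcp_rot: [-90.0, -0.0, 15.5]
ft_force: [-0.5, -0.0, 0.4]
finger_gap: 64.4
```

```bash
python3 -c "
from h import *
go(526.2,264.3,78,15.5)
a=[]
for n in('scene',):
    im=r.snapshot(n)
    c=proj(n,[[526,264,20]])[0].astype(int);y,x=max(0,c[1]-80),c[0]-65
    a.append(cv2.resize(im[y:y+150,x:x+130,::-1],(520,600),interpolation=2))
cv2.imwrite('pics/hov2.png',np.hstack(a))
"
```

```text
t 4.25 inc [-0.0001  0.0021 -0.0007 -0.     -0.0003  0.0003]
now [526.1 265.   80.1] [-9.000e+01 -2.000e-02  1.548e+01] F [-0.5 -0.   0.4] gap 64.4 j [ 21.8  18.2  97.6  -0.   64.2 -83.7] M [ 0.01 -0.03  0.03]
```

View pics/hov2.png

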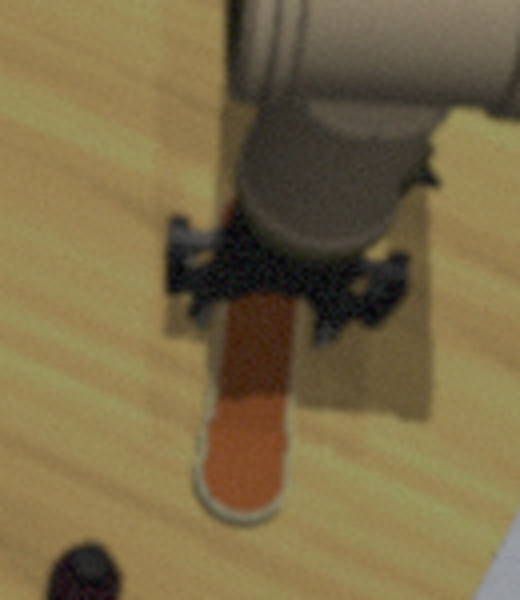

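The waist lies between the two fingertips at crop (205,320) and (325,340). I'll close on it, slightly lower.

Emit:
{"fn": "arm_command", "kwargs": {"increments": [[0,0.002,0,0,0,0],[0,0.002,0,0,0,0],[0,0.002,0,0,0,0],[0,0.002,0,0,0,0],[0,0.002,0,0,0,0],[0,0.002,0,0,0,0],[0,0.002,0,0,0,0],[0,0.002,0,0,0,0],[0,0.002,0,0,0,0],[0,0.002,0,0,0,0]], "jaw": 1, "force": 60}}

```text
time: 5.55
tool_pos: [526.4, 265.2, 78.6]
tcp_rot: [-90.0, -0.0, 15.5]
ft_force: [-1.5, -0.4, 5.8]
finger_gap: 48.2
```

```bash
python3 -c "
from h import *
go(526.2,264.3,180,15.5)"
```

```text
t 5.55 inc [-4.000e-04 -1.014e-01 -8.000e-04 -1.000e-04 -3.000e-04  8.000e-04]
now [526.4 265.2  78.6] [-8.999e+01 -5.000e-02  1.548e+01] F [-1.5 -0.4  5.8] gap 48.2 j [ 21.8  18.4  97.6  -0.   64.  -83.7] M [-0.12  0.32 -0.02]
```

```bash
python3 -c "
from h import *
go(445,-53.4,165,3.9)"
```

```text
t 5.55 inc [-1.634e-01 -8.650e-02 -2.853e-01 -2.000e-04  2.022e-01  8.000e-04]
now [526.4 265.2  78.6] [-8.999e+01 -5.000e-02  1.548e+01] F [-1.5 -0.4  5.8] gap 48.2 j [ 21.8  18.4  97.6  -0.   64.  -83.7] M [-0.12  0.32 -0.02]
```

Emit:
{"fn": "arm_command", "kwargs": {"increments": [[-0.01,-0.03,0,0,0,0],[-0.03,-0.06,-0.01,0,0.02,0],[-0.06,-0.08,-0.04,0,0.05,0],[-0.09,-0.0865,-0.08,0,0.08,0],[-0.12,-0.0865,-0.12,0,0.11,0],[-0.14,-0.0865,-0.165,0,0.14,0],[-0.155,-0.0865,-0.21,0,0.17,0],[-0.162,-0.0865,-0.25,0,0.19,0],[-0.163,-0.0865,-0.278,0,0.202,0],[-0.1634,-0.0865,-0.2853,0,0.2022,0]]}}

```text
time: 6.8
tool_pos: [444.7, -54.9, 164.2]
tcp_rot: [-90.0, 0.0, 3.8]
ft_force: [-0.2, 0.7, -1.3]
finger_gap: 48.5
```

```bash
python3 -c "
from h import *
go(445,-53.4,165,3.9)
a=[]
for n in('scene','top'):
    im=r.snapshot(n)
    np.save('im_%s.npy'%n,im)
    c=proj(n,[[530,-50,60]])[0].astype(int);y,x=max(0,c[1]-80),c[0]-65
    a.append(cv2.resize(im[y:y+150,x:x+130,::-1],(390,450),interpolation=2))
cv2.imwrite('pics/st.png',np.hstack(a))
"
```

```text
t 6.8 inc [ 0.0004 -0.0008  0.0015  0.     -0.0024 -0.0003]
now [444.7 -54.9 164.2] [-9.00e+01  2.00e-02  3.76e+00] F [-0.2  0.7 -1.3] gap 48.5 j [ -13.6  -10.   117.5   -0.    72.5 -107.4] M [-0.02  0.    0.06]
```

View pics/st.png

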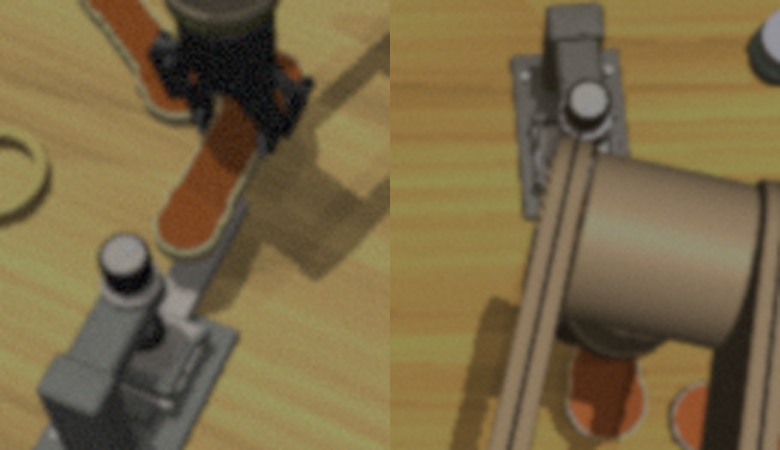

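```bash
python3 -c "
from fit import *
im=np.load('im_scene.npy');S=6
P=[444.7,-54.9,np.radians(3.8)]
x,y=150,100
c=cv2.resize(im[y:y+100,x:x+120,::-1],None,fx=S,fy=S,interpolation=2)
w=tf(P,soleout());q=(proj('scene',np.c_[w,np.full(len(w),103.6)])-[x,y]+.5)*S
cv2.polylines(c,[q.astype(int)],True,(255,255,0),1)
cv2.imwrite('pics/ov.png',c)
"
```

```text
(no output)
```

View pics/ov.png

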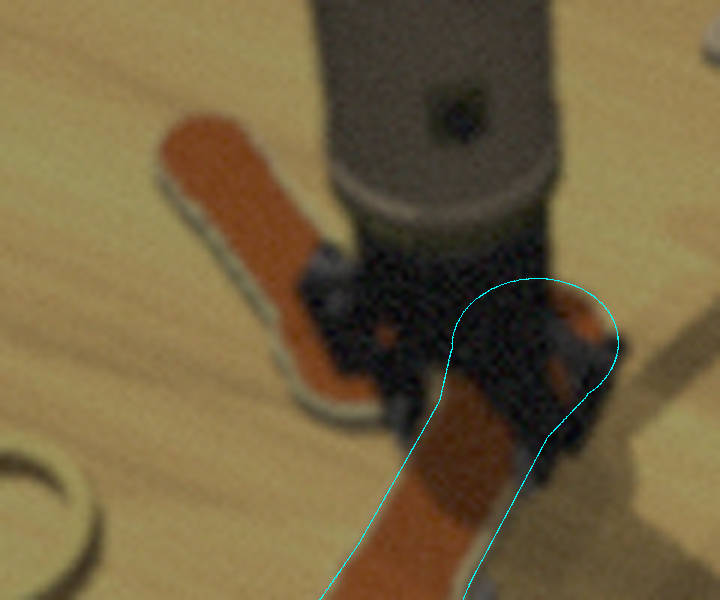

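Emit:
{"fn": "arm_command", "kwargs": {"increments": [[0,0.02,0.001,0,-0.001,0],[0,0.035,0.001,0,-0.001,0],[0,0.043,0.001,0,-0.001,0],[0,0.044,0.001,0,-0.001,0],[0,0.044,0.001,0,-0.001,0],[0.01,0.044,0.001,0,-0.001,0],[0.022,0.044,0.001,0,-0.001,0],[0.034,0.044,0.001,0,-0.001,0],[0.04,0.044,0.001,0,-0.001,0],[0.04,0.044,0.001,0,-0.001,0]]}}

```text
time: 8.15
tool_pos: [484.9, -49.8, 120.3]
tcp_rot: [-90.0, 0.0, 4.0]
ft_force: [-1.2, -0.4, -1.1]
finger_gap: 48.5
```

```bash
python3 -c "
from fit import *
go(527.6,-47.8,119,3.9)
im=r.snapshot('scene');s=r.sense();P=[*s['tool_pos'][:2],np.radians(s['tcp_rot'][2])]
S=6;x,y=150,150
c=cv2.resize(im[y:y+100,x:x+100,::-1],None,fx=S,fy=S,interpolation=2)
w=tf(P,soleout());q=(proj('scene',np.c_[w,np.full(len(w),s['tool_pos'][2]-60.6)])-[x,y]+.5)*S
cv2.polylines(c,[q.astype(int)],True,(255,255,0),1)
cv2.imwrite('pics/ov2.png',c)
"
```

```text
t 8.15 inc [ 0.0427  0.0012 -0.001  -0.0001  0.0012 -0.0004]
now [484.9 -49.8 120.3] [-9.00e+01  2.00e-02  3.97e+00] F [-1.2 -0.4 -1.1] gap 48.5 j [-1.190e+01  1.000e-01  1.131e+02 -0.000e+00  6.680e+01 -1.059e+02] M [0.01 0.07 0.06]
```

View pics/ov2.png

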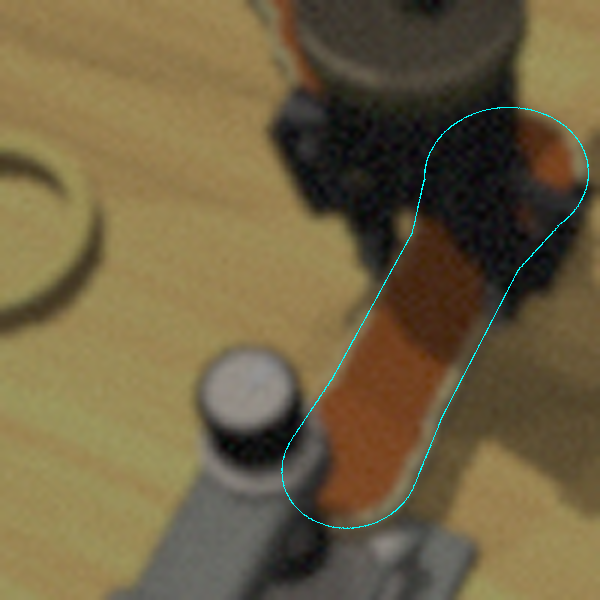

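Emit:
{"fn": "arm_command", "kwargs": {"increments": [[0.005,0.0,0,0,0,0],[0.01,0,0,0,0,0],[0.015,0,0,0,0,0],[0.02,0,0,0,0,0],[0.024,0,0,0,0,0],[0.028,0,0,0,0,0],[0.031,0,0,0,0,0],[0.034,0,0,0,0,0],[0.036,0,0,0,0,0],[0.036,0,0,0,0,0]]}}

```text
time: 9.45
tool_pos: [520.7, -47.4, 120.4]
tcp_rot: [-90.0, -0.0, 4.0]
ft_force: [1.0, -0.6, -1.8]
finger_gap: 48.0
```

```bash
python3 -c "
from fit import *
go(527.6,-47.8,119,3.9)"
```

```text
t 9.45 inc [ 0.0069  0.0014 -0.0009  0.0001  0.0009  0.0003]
now [520.7 -47.4 120.4] [-9.001e+01 -2.000e-02  3.950e+00] F [ 1.  -0.6 -1.8] gap 48.0 j [ -10.8    5.4  107.6   -0.    67.  -104.8] M [-0.17 -0.04 -0.15]
```

Emit:
{"fn": "arm_command", "kwargs": {"increments": [[0.001,0.0005,0,0,0,0],[0.002,0.001,0,0,0,0],[0.003,0.001,0,0,0,0],[0.004,0.001,0,0,0,0],[0.005,0.001,0,0,0,0],[0.0055,0.001,0,0,0,0],[0.006,0.001,0,0,0,0],[0.0065,0.001,0,0,0,0],[0.007,0.001,0,0,0,0],[0.007,0.001,0,0,0,0]]}}

```text
time: 10.7
tool_pos: [527.5, -46.9, 119.4]
tcp_rot: [-90.0, -0.0, 3.9]
ft_force: [-0.6, -2.2, -0.8]
finger_gap: 48.1
```

```bash
python3 -c "
from fit import *
go(527.6,-47.8,119,3.9)"
```

```text
t 10.7 inc [ 0.      0.0004 -0.0009  0.0001  0.0009  0.0001]
now [527.5 -46.9 119.4] [-9.00e+01 -1.00e-02  3.95e+00] F [-0.6 -2.2 -0.8] gap 48.1 j [ -10.6    6.5  106.5   -0.    67.  -104.6] M [-0.38  0.15 -0.18]
```

Emit:
{"fn": "arm_command", "kwargs": {"increments": [[0.0004,0,0,0,0,0],[0.0008,0,0,0,0,0],[0.0012,0,0,0,0,0],[0.0016,0,0,0,0,0],[0.002,0,0,0,0,0],[0.0024,0,0,0,0,0],[0.0028,0,0,0,0,0],[0.003,0,0,0,0,0],[0.003,0,0,0,0,0],[0.003,0,0,0,0,0]]}}

```text
time: 11.95
tool_pos: [529.3, -46.7, 118.8]
tcp_rot: [-90.0, 0.2, 3.9]
ft_force: [-6.8, -2.9, -0.5]
finger_gap: 48.0
```

Emit:
{"fn": "arm_command", "kwargs": {"increments": [[0.0005,0,0,0,0,0],[0.001,0,0,0,0,0],[0.0015,0,0,0,0,0],[0.002,0,0,0,0,0],[0.002,0,0,0,0,0],[0.002,0,0,0,0,0],[0.002,0,0,0,0,0],[0.002,0,0,0,0,0],[0.002,0,0,0,0,0],[0.002,0,0,0,0,0]]}}

```text
time: 13.2
tool_pos: [529.7, -46.7, 118.7]
tcp_rot: [-90.0, 0.4, 4.0]
ft_force: [-17.4, -4.4, 10.3]
finger_gap: 48.3
```

```bash
python3 -c "
from fit import *
go(527.6,-47.8,119,3.9)
im=r.snapshot('scene');s=r.sense();P=[*s['tool_pos'][:2],np.radians(s['tcp_rot'][2])]
S=6;x,y=150,160
c=cv2.resize(im[y:y+100,x:x+100,::-1],None,fx=S,fy=S,interpolation=2)
w=tf(P,soleout());q=(proj('scene',np.c_[w,np.full(len(w),58)])-[x,y]+.5)*S
cv2.polylines(c,[q.astype(int)],True,(255,255,0),1)
cv2.imwrite('pics/ov3.png',c)
"
```

```text
t 13.2 inc [-0.0022 -0.0003 -0.001  -0.0004  0.0009 -0.0071]
now [529.7 -46.7 118.7] [-89.97   0.41   3.95] F [-17.4  -4.4  10.3] gap 48.3 j [-1.050e+01  7.200e+00  1.058e+02 -1.000e-01  6.730e+01 -1.044e+02] M [-0.71  2.82 -0.22]
```

View pics/ov3.png

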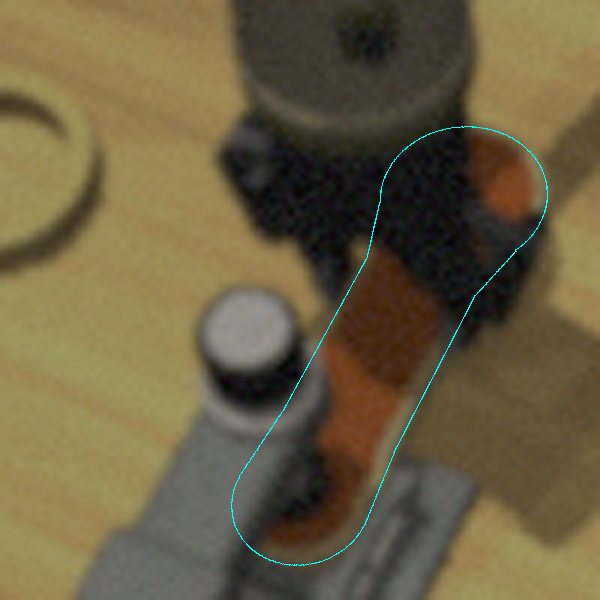

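Fx has risen to 17 N with no further travel, so the heel is on the stop. I'll release and retreat upwards.

Emit:
{"fn": "arm_command", "kwargs": {"increments": [[0,0,0,0,0,0],[0,0,0,0,0,0],[0,0,0,0,0,0],[0,0,0,0,0,0],[0,0,0,0,0,0],[0,-0.01,0,0,0,0],[0,-0.03,0,0,0,0],[0,-0.07,0,0,0,0],[0,-0.12,0,0,0,0],[0,-0.16,0,0,0,0]], "jaw": -0.5}}

```text
time: 14.5
tool_pos: [532.7, -46.6, 282.5]
tcp_rot: [-90.0, -0.1, 4.0]
ft_force: [0.9, -0.3, -0.0]
finger_gap: 64.4
```

```bash
python3 -c "
from fit import *
go(622.4,-41.3,300,40)
im=r.snapshot('scene');P=[529.7,-46.7,.068]
S=6;x,y=150,160
c=cv2.resize(im[y:y+100,x:x+100,::-1],None,fx=S,fy=S,interpolation=2)
w=tf(P,soleout());q=(proj('scene',np.c_[w,np.full(len(w),58)])-[x,y]+.5)*S
cv2.polylines(c,[q.astype(int)],True,(255,255,0),1)
cv2.imwrite('pics/ov4.png',c)
"
```

```text
t 14.5 inc [ 0.0899 -0.0173 -0.0009  0.0013 -0.6291  0.002 ]
now [532.7 -46.6 282.5] [-90.03  -0.13   3.95] F [ 0.9 -0.3 -0. ] gap 64.4 j [ -10.5   -2.1   97.4   -0.    84.6 -104.4] M [-0.01  0.    0.02]
```

View pics/ov4.png

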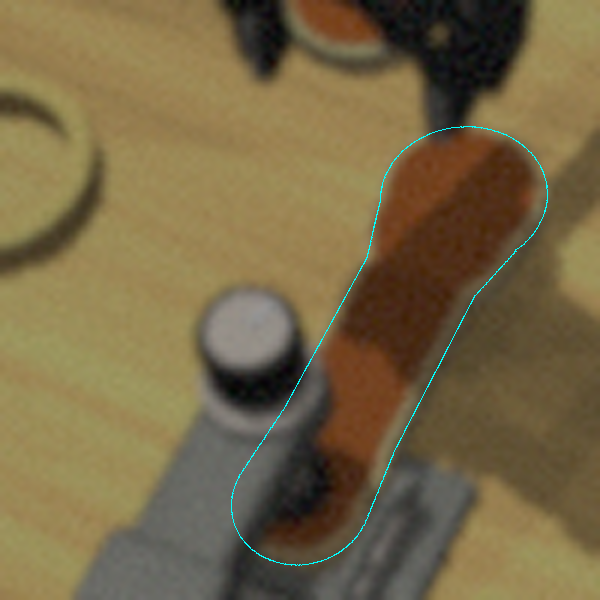

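```bash
python3 -c "
from fit import *
d=np.load('ims0.npz')
V=[]
for n,(x0,y0) in (('scene',(180,200)),('top',(264,128))):
    im=d[n];g=cv2.cvtColor(im,cv2.COLOR_RGB2GRAY)
    c=g[y0:y0+26,x0:x0+26];S=20
    b=cv2.resize(c,None,fx=S,fy=S,interpolation=cv2.INTER_CUBIC);b=cv2.GaussianBlur(b,(0,0),10)
    p=proj(n,[[622.4,-41.3,190]])[0];pp=((p-[x0,y0]+.5)*S).astype(int)
    t,m=cv2.threshold(b[:], 110,255,0)
    nn,l,st,ce=cv2.connectedComponentsWithStats(m)
    i=l[pp[1],pp[0]];q=ce[i]/S-.5+[x0,y0]
    print(n,p,q,st[i],atz(n,q,190)[:2]);V.append(cv2.merge([b,b,b]));cv2.circle(V[-1],tuple(ce[i].astype(int)),5,(0,0,255),-1)
    V[-1][:,:,1]=np.maximum(V[-1][:,:,1],(l==i)*140)
cv2.imwrite('pics/cap.png',cv2.resize(np.hstack(V),(800,400)))
"
```

```text
scene [192.57131945 214.78797274] [190.60503195 214.10542448] [   91   173   264   236 47894] [622.8418568  -45.93164394]
top [277.25248497 139.5298654 ] [277.79652313 138.68287795] [  178   120   220   209 36599] [624.5705834  -42.71210998]
```

View pics/cap.png

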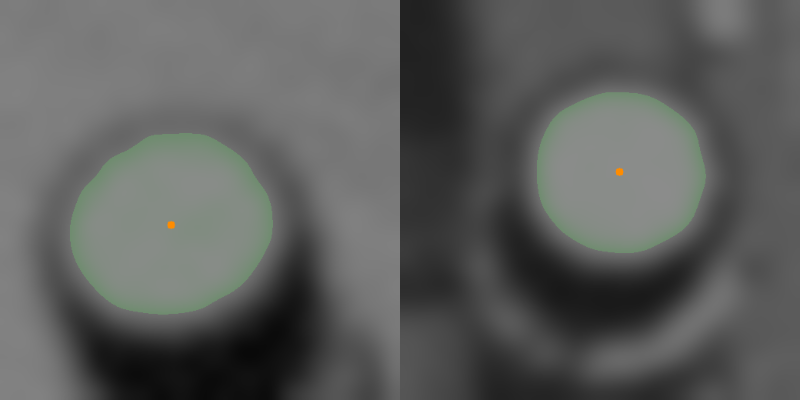

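```bash
python3 -c "
from h import *
go(624,-43,285,35)"
```

```text
t 14.55 inc [ 0.0893  0.0046 -0.0023  0.0051 -0.5418  0.0089]
now [534.7 -46.9 288.7] [-90.14  -0.56   3.96] F [ 2.  -0.8  5.1] gap 64.1 j [ -10.5   -2.4   97.     0.    84.8 -104.4] M [-0.01 -0.03  0.02]
```

Emit:
{"fn": "arm_command", "kwargs": {"increments": [[0.01,0,0,0,-0.1,0],[0.03,-0.005,0,0,-0.22,0],[0.05,-0.005,0,0,-0.34,0],[0.07,-0.005,-0.002,0,-0.46,0],[0.085,-0.005,-0.002,0,-0.53,0],[0.0915,-0.005,-0.0023,0,-0.542,0],[0.0915,-0.005,-0.0023,0,-0.542,0],[0.0915,-0.005,-0.0023,0,-0.542,0],[0.0915,-0.005,-0.0023,0,-0.542,0],[0.0915,-0.005,-0.0023,0,-0.542,0]]}}

```text
time: 15.8
tool_pos: [623.7, -42.5, 284.5]
tcp_rot: [-90.0, -0.0, 35.0]
ft_force: [0.2, 0.7, 0.3]
finger_gap: 64.2
```

```bash
python3 -c "
from h import *
go(624,-43,239,35)"
```

```text
t 15.8 inc [-0.      0.0455 -0.0006  0.     -0.0002  0.0001]
now [623.7 -42.5 284.5] [-90.    -0.    34.99] F [0.2 0.7 0.3] gap 64.2 j [  -8.6   11.8   82.4    0.    85.7 -133.6] M [ 0.07  0.01 -0.03]
```

Emit:
{"fn": "arm_command", "kwargs": {"increments": [[0,0.01,-0.0006,0,0,0],[0,0.025,-0.0006,0,0,0],[0,0.036,-0.0006,0,0,0],[0,0.042,-0.0006,0,0,0],[0,0.045,-0.0006,0,0,0],[0,0.0455,-0.0006,0,0,0],[0,0.0455,-0.0006,0,0,0],[0,0.0455,-0.0006,0,0,0],[0,0.0455,-0.0006,0,0,0],[0,0.0455,-0.0006,0,0,0]]}}

```text
time: 17.05
tool_pos: [624.3, -43.0, 239.0]
tcp_rot: [-90.0, -0.0, 35.0]
ft_force: [-0.5, -1.0, 0.6]
finger_gap: 64.3
```

```bash
python3 -c "
from h import *
go(624,-43,239,35)
im=r.snapshot('scene');x,y=145,130
cv2.imwrite('pics/kn.png',cv2.resize(im[y:y+120,x:x+110,::-1],None,fx=5,fy=5,interpolation=2))"
```

```text
t 17.05 inc [-0.0002  0.      0.0002  0.0002  0.0002  0.0001]
now [624.3 -43.  239. ] [-9.001e+01 -1.000e-02  3.501e+01] F [-0.5 -1.   0.6] gap 64.3 j [  -8.6   13.5   85.3   -0.    81.2 -133.6] M [-0.01  0.02 -0.01]
```

View pics/kn.png

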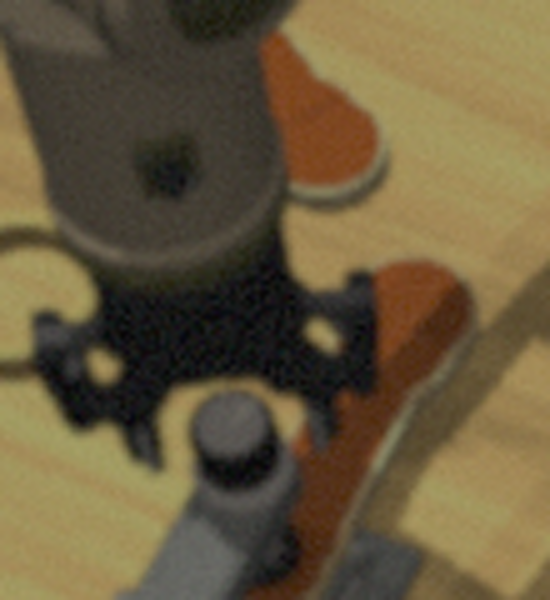

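The knob at crop (233,430) is midway between the fingertips at (148,450) and (320,430). I'll close on it.

Emit:
{"fn": "arm_command", "kwargs": {"increments": [[0,0,0,0,0,0],[0,0,0,0,0,0],[0,0,0,0,0,0],[0,0,0,0,0,0],[0,0,0,0,0,0],[0,0,0,0,0,0],[0,0,0,0,0,0],[0,0,0,0,0,0],[0,0,0,0,0,0],[0,0,0,0,0,0]], "jaw": 1, "force": 60}}

```text
time: 18.35
tool_pos: [624.4, -43.2, 239.3]
tcp_rot: [-90.0, -0.0, 35.0]
ft_force: [0.3, -4.2, 5.3]
finger_gap: 34.6
```

```bash
python3 -c "
from h import *
go(624,-43,239,35)"
```

```text
t 18.35 inc [-0.0003  0.0003  0.0004  0.0007  0.0001  0.0003]
now [624.4 -43.2 239.3] [-9.004e+01 -2.000e-02  3.500e+01] F [ 0.3 -4.2  5.3] gap 34.6 j [  -8.6   13.5   85.3   -0.    81.2 -133.6] M [-0.61 -0.    0.04]
```

Emit:
{"fn": "arm_command", "kwargs": {"increments": [[0,0,0,0,0.1,0],[0,0,0,0,0.2,0],[0,0,0,0,0.3,0],[0,0,0,0,0.4,0],[0,0,0,0,0.5,0],[0,0,0,0,0.6,0],[0,0,0,0,0.7,0],[0,0,0,0,0.8,0],[0,0,0,0,0.9,0],[0,0,0,0,1.0,0]]}}

```text
time: 19.6
tool_pos: [624.5, -43.3, 239.2]
tcp_rot: [-90.0, -0.1, -22.5]
ft_force: [-0.1, -4.1, 5.0]
finger_gap: 34.0
```

```bash
python3 -c "
from h import *
for i in range(3):
  s=r.sense();print(s['wrist_torque'].round(3),s['ft_force'].round(1),s['joint_efforts'][5].round(3),s['tcp_rot'].round(2));r.snapshot('top')
go(624,-43,239,35)"
```

```text
[-0.667 -0.101  0.278] [-0.1 -4.1  5. ] -1.428 [-9.002e+01 -5.000e-02 -2.247e+01]
[-0.72  -0.074  0.201] [ 0.3 -4.1  5.3] -0.777 [-9.002e+01 -6.000e-02 -2.275e+01]
[-0.677 -0.144  0.199] [ 0.4 -5.4  5.1] 1.64 [-9.002e+01 -5.000e-02 -2.240e+01]
t 19.75 inc [-5.000e-04  3.000e-04  1.000e-04  8.000e-04 -9.995e-01  7.000e-04]
now [624.5 -43.3 239.3] [-9.002e+01 -6.000e-02 -2.227e+01] F [-0.  -5.1  5. ] gap 34.1 j [ -8.6  13.5  85.3  -0.   81.2 -76.4] M [-0.72 -0.02  0.17]
```

Emit:
{"fn": "arm_command", "kwargs": {"increments": [[0,0,0,0,0.025,0],[0,0,0,0,0.05,0],[0,0,0,0,0.075,0],[0,0,0,0,0.1,0],[0,0,0,0,0.125,0],[0,0,0,0,0.15,0],[0,0,0,0,0.175,0],[0,0,0,0,0.2,0],[0,0,0,0,0.225,0],[0,0,0,0,0.25,0]]}}

```text
time: 21.0
tool_pos: [624.4, -43.4, 239.2]
tcp_rot: [-90.0, -0.1, -36.6]
ft_force: [-0.3, -5.1, 5.3]
finger_gap: 34.2
```

```bash
cat > tq.py <<'E'
from h import *
L=[];
for i in range(3):
  s=r.sense();L.append(np.r_[s['wrist_torque'][2],s['tcp_rot'][2],s['ft_force']]);r.snapshot('top')
L=np.array(L);print(round(s['time'],2),"Mz",L[:,0].round(3),"mean",L[:,0].mean().round(3),"yaw",L[:,1].mean().round(2),"F",L[:,2:].mean(0).round(1),s['finger_gap'].round(1),s['joint_pos'][5].round(1))
E
python3 tq.py
```

```text
Traceback (most recent call last):
  File "tq.py", line 5, in <module>
    L=np.array(L);print(round(s['time'],2),"Mz",L[:,0].round(3),"mean",L[:,0].mean().round(3),"yaw",L[:,1].mean().round(2),"F",L[:,2:].mean(0).round(1),s['finger_gap'].round(1),s['joint_pos'][5].round(1))
                                                                                                                                                        ^^^^^^^^^^^^^^^^^^^^^
AttributeError: 'float' object has no attribute 'round'
```

```bash
sed -i "s/s\['finger_gap'\].round(1)/round(s['finger_gap'],1)/" tq.py; python3 tq.py
```

```text
21.25 Mz [0.187 0.263 0.216] mean 0.222 yaw -36.55 F [ 0.5 -4.1  5.3] 34.1 -62.1
```

Emit:
{"fn": "arm_command", "kwargs": {"increments": [[0,0,0,0,0.025,0],[0,0,0,0,0.05,0],[0,0,0,0,0.075,0],[0,0,0,0,0.1,0],[0,0,0,0,0.125,0],[0,0,0,0,0.15,0],[0,0,0,0,0.175,0],[0,0,0,0,0.2,0],[0,0,0,0,0.225,0],[0,0,0,0,0.25,0]]}}

```text
time: 22.55
tool_pos: [624.4, -43.4, 239.2]
tcp_rot: [-90.0, -0.1, -50.9]
ft_force: [0.4, -4.6, 4.5]
finger_gap: 34.4
```

```bash
python3 tq.py
```

```text
22.65 Mz [0.231 0.284 0.204] mean 0.24 yaw -50.94 F [ 0.7 -4.6  4.8] 34.1 -47.7
```

Emit:
{"fn": "arm_command", "kwargs": {"increments": [[0,0,0,0,0.025,0],[0,0,0,0,0.05,0],[0,0,0,0,0.075,0],[0,0,0,0,0.1,0],[0,0,0,0,0.125,0],[0,0,0,0,0.15,0],[0,0,0,0,0.175,0],[0,0,0,0,0.2,0],[0,0,0,0,0.225,0],[0,0,0,0,0.25,0]]}}

```text
time: 23.95
tool_pos: [624.4, -43.4, 239.3]
tcp_rot: [-90.0, -0.1, -65.2]
ft_force: [-0.8, -4.2, 4.9]
finger_gap: 34.5
```

```bash
python3 tq.py
```

```text
24.05 Mz [0.268 0.238 0.238] mean 0.248 yaw -65.27 F [-0.4 -4.3  5.1] 34.8 -33.4
```

Emit:
{"fn": "arm_command", "kwargs": {"increments": [[0,0,0,0,0.025,0],[0,0,0,0,0.05,0],[0,0,0,0,0.075,0],[0,0,0,0,0.1,0],[0,0,0,0,0.125,0],[0,0,0,0,0.15,0],[0,0,0,0,0.175,0],[0,0,0,0,0.2,0],[0,0,0,0,0.225,0],[0,0,0,0,0.25,0]]}}

```text
time: 25.35
tool_pos: [624.4, -43.5, 239.2]
tcp_rot: [-90.0, -0.1, -79.6]
ft_force: [-0.0, -4.5, 4.9]
finger_gap: 34.1
```

```bash
python3 tq.py
```

```text
25.45 Mz [0.279 0.243 0.223] mean 0.248 yaw -79.59 F [-0.3 -4.4  5.2] 34.1 -19.1
```

Emit:
{"fn": "arm_command", "kwargs": {"increments": [[0,0,0,0,0.025,0],[0,0,0,0,0.05,0],[0,0,0,0,0.075,0],[0,0,0,0,0.1,0],[0,0,0,0,0.125,0],[0,0,0,0,0.15,0],[0,0,0,0,0.175,0],[0,0,0,0,0.2,0],[0,0,0,0,0.225,0],[0,0,0,0,0.25,0]]}}

```text
time: 26.75
tool_pos: [624.4, -43.4, 239.2]
tcp_rot: [-90.0, -0.1, -93.9]
ft_force: [-0.3, -5.3, 5.7]
finger_gap: 34.5
```

```bash
python3 tq.py
```

```text
26.85 Mz [0.389 0.356 0.324] mean 0.356 yaw -93.91 F [-0.5 -5.4  5.6] 34.4 -4.8
```

Emit:
{"fn": "arm_command", "kwargs": {"increments": [[0,0,0,0,0.008,0],[0,0,0,0,0.016,0],[0,0,0,0,0.024,0],[0,0,0,0,0.032,0],[0,0,0,0,0.04,0],[0,0,0,0,0.048,0],[0,0,0,0,0.056,0],[0,0,0,0,0.064,0],[0,0,0,0,0.072,0],[0,0,0,0,0.08,0]]}}

```text
time: 28.15
tool_pos: [624.3, -43.5, 239.2]
tcp_rot: [-90.0, -0.1, -98.4]
ft_force: [0.0, -5.6, 6.0]
finger_gap: 34.2
```

```bash
python3 tq.py;python3 tq.py
```

```text
28.25 Mz [0.448 0.459 0.471] mean 0.46 yaw -98.44 F [-0.3 -5.7  5.9] 34.2 -0.2
28.4 Mz [0.456 0.41  0.432] mean 0.433 yaw -98.42 F [-0.6 -4.8  4.6] 34.2 -0.2
```

Emit:
{"fn": "arm_command", "kwargs": {"increments": [[0,0,0,0,0.008,0],[0,0,0,0,0.016,0],[0,0,0,0,0.024,0],[0,0,0,0,0.032,0],[0,0,0,0,0.04,0],[0,0,0,0,0.048,0],[0,0,0,0,0.056,0],[0,0,0,0,0.064,0],[0,0,0,0,0.072,0],[0,0,0,0,0.08,0]]}}

```text
time: 29.7
tool_pos: [624.3, -43.5, 239.2]
tcp_rot: [-90.0, -0.0, -103.0]
ft_force: [-0.0, -5.0, 6.3]
finger_gap: 34.4
```

```bash
python3 tq.py;python3 tq.py
```

```text
29.8 Mz [0.404 0.467 0.471] mean 0.447 yaw -103.02 F [ 0.1 -5.   6. ] 33.9 4.4
29.95 Mz [0.501 0.422 0.422] mean 0.448 yaw -103.0 F [-1.1 -4.5  5.7] 33.7 4.4
```

Emit:
{"fn": "arm_command", "kwargs": {"increments": [[0,0,0,0,0.01,0],[0,0,0,0,0.02,0],[0,0,0,0,0.03,0],[0,0,0,0,0.04,0],[0,0,0,0,0.05,0],[0,0,0,0,0.06,0],[0,0,0,0,0.07,0],[0,0,0,0,0.08,0],[0,0,0,0,0.09,0],[0,0,0,0,0.1,0]]}}

```text
time: 31.25
tool_pos: [624.3, -43.5, 239.3]
tcp_rot: [-90.0, -0.0, -108.7]
ft_force: [-1.2, -5.4, 5.4]
finger_gap: 33.9
```

```bash
python3 tq.py;python3 tq.py
```

```text
31.35 Mz [0.417 0.43  0.405] mean 0.417 yaw -108.76 F [-0.8 -5.4  5.6] 34.1 10.1
31.5 Mz [0.414 0.433 0.467] mean 0.438 yaw -108.73 F [-0.4 -5.1  5.2] 34.2 10.1
```

The torque has stayed at about 0.44 N m over a further 0.18 rad, so the clutch slipped roughly 9–12°. Letting go.

Emit:
{"fn": "arm_command", "kwargs": {"increments": [[0,0,0,0,0,0],[0,0,0,0,0,0],[0,0,0,0,0,0],[0,0,0,0,0,0],[0,0,0,0,0,0],[0,0,0,0,0,0],[0,0,0,0,0,0],[0,-0.01,0,0,0,0],[0,-0.03,0,0,0,0],[0,-0.06,0,0,0,0]], "jaw": -0.4}}

```text
time: 32.8
tool_pos: [624.0, -43.0, 300.2]
tcp_rot: [-90.0, -0.0, -108.8]
ft_force: [0.8, -0.1, 0.3]
finger_gap: 60.1
```

```bash
python3 -c "
from h import *
go(400,-300,380,-110)"
```

```text
t 32.8 inc [ 3.155e-01 -7.970e-02 -1.292e-01  5.000e-04  2.080e-02  1.000e-04]
now [624.  -43.  300.2] [ -90.03   -0.   -108.81] F [ 0.8 -0.1  0.3] gap 60.1 j [-8.6 11.5 81.2  0.  87.4 10.2] M [0.02 0.03 0.  ]
```

Emit:
{"fn": "arm_command", "kwargs": {"increments": [[0.01,-0.04,0,0,0,0],[0.05,-0.08,-0.02,0,0,0],[0.1,-0.08,-0.04,0,0,0],[0.15,-0.08,-0.06,0,0,0],[0.2,-0.08,-0.08,0,0,0],[0.25,-0.08,-0.1,0,0,0],[0.29,-0.08,-0.12,0,0,0],[0.31,-0.08,-0.13,0,0,0],[0.31,-0.08,-0.13,0,0,0],[0.31,-0.08,-0.13,0,0,0]]}}

```text
time: 34.05
tool_pos: [401.7, -294.2, 380.0]
tcp_rot: [-89.9, -0.0, -108.8]
ft_force: [0.1, 0.6, 0.4]
finger_gap: 59.8
```

```bash
python3 -c "
from fit import *
np.set_printoptions(precision=1,suppress=True)
ims={n:r.snapshot(n) for n in('scene','top')}
np.savez('ims1.npz',**ims)
for n in ims:
    for k in range(3):
        if k: ims[n]=r.snapshot(n)
        for t in('mark','collar','heel','seat'):
            for d in r.spot_point(n,t)[:2]: print(n,t,round(d['conf'],2),d['position'],atz(n,d['position'],dict(mark=190,collar=147,heel=40,seat=40)[t])[:2])
print(r.sense()['time'])
V=[]
for n,(x,y) in(('scene',(165,170)),('top',(245,100))):
    c=cv2.resize(ims[n][y:y+110,x:x+72,::-1],None,fx=5,fy=5,interpolation=2)
    w=tf([529.7,-46.7,.068],soleout());q=(proj(n,np.c_[w,np.full(len(w),58)])-[x,y]+.5)*5
    cv2.polylines(c,[q.astype(int)],True,(255,255,0),1);V.append(c)
cv2.imwrite('pics/end.png',np.hstack(V))
K=[]
for n,(x,y) in(('scene',(178,200)),('top',(264,126))):
    K.append(cv2.resize(np.mean([r.snapshot(n)[y:y+30,x:x+30,::-1].astype(float) for _ in range(4)],0).clip(0,255).astype(np.uint8),None,fx=13,fy=13,interpolation=2))
cv2.imwrite('pics/endk.png',np.hstack(K))
"
```

```text
scene mark 0.7 [193.9, 220.9] [633.9 -31.1]
scene collar 0.74 [195.5, 222.9] [618.6 -42.5]
scene heel 0.95 [201.7, 245.4] [621.2 -38.8]
scene heel 0.75 [365.5, 214.7] [361.9 292.8]
scene seat 0.71 [200.7, 246.4] [624.7 -39.6]
scene mark 0.8 [190.8, 220.3] [635.6 -37.8]
scene heel 0.82 [186.1, 131.7] [ 325.5 -265.5]
scene heel 0.68 [362.6, 215.3] [366.9 286.5]
scene seat 0.91 [197.9, 244.9] [624.3 -47.8]
scene mark 0.64 [188.9, 217.8] [632.2 -44.5]
scene collar 0.89 [192.2, 223.5] [623.2 -48.3]
scene heel 0.96 [184.3, 129.7] [ 321.2 -274.5]
scene heel 0.92 [363.6, 213.7] [361.2 287.4]
scene seat 0.86 [200.6, 246.3] [624.5 -40. ]
top mark 0.72 [274.4, 135.0] [634.2 -34.6]
top collar 0.65 [274.8, 145.2] [622.2 -38.1]
top heel 0.62 [365.3, 270.6] [ 293.9 -286.9]
top heel 0.61 [160.2, 253.1] [353.8 278. ]
top seat 0.9 [275.3, 156.1] [624.8 -46.9]
top mark 0.78 [276.6, 134.4] [635.7 -40.1]
top collar 0.74 [273.7, 143.8] [626.  -35.4]
top collar 0.46 [349.0, 188.9] [ 503.9 -224.1]
top heel 0.89 [365.9, 272.5] [ 288.7 -288.2]
top heel 0.79 [273.8, 157.7] [620.1 -42.4]
top seat 0.93 [275.7, 156.0] [625.1 -48. ]
top mark 0.55 [275.8, 133.6] [637.8 -38.2]
top collar 0.78 [275.3, 144.3] [624.6 -39.5]
top heel 0.97 [159.5, 254.4] [350.3 279.9]
top heel 0.87 [366.2, 268.0] [ 300.9 -289.9]
top seat 0.83 [273.8, 156.0] [625.2 -42.5]
35.55
```

View pics/end.png

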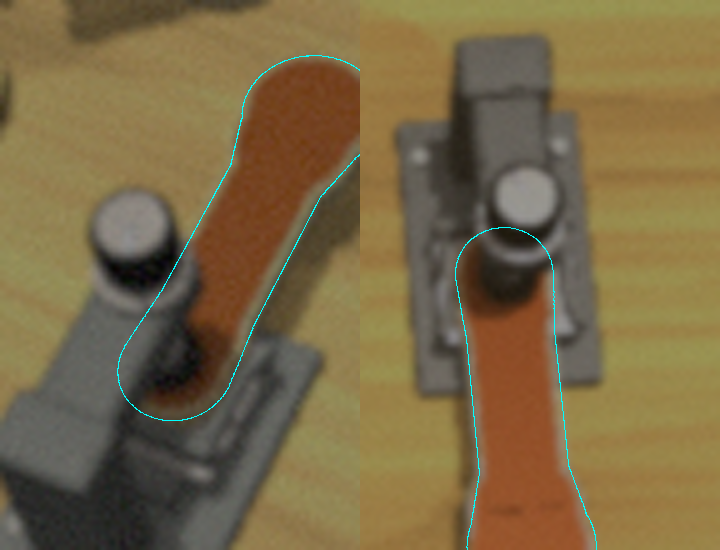

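View pics/endk.png

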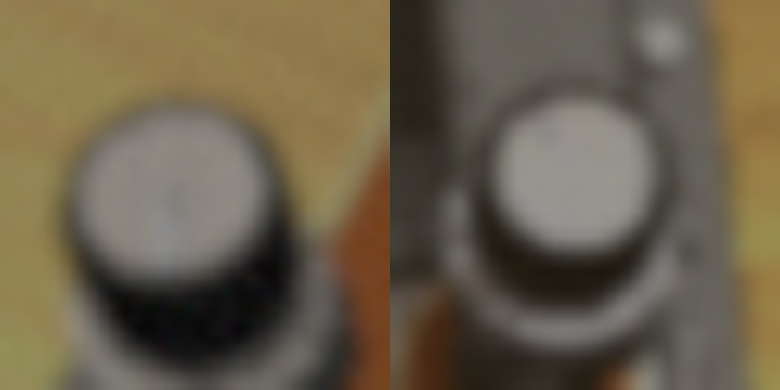

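Sole and head look right: the sole sits home in the outline, and the white line faces the scene camera. I'll zoom in there on the collar line and the white line to check the slip.

```bash
python3 -c "
from fit import *
n='scene';x,y=172,198
A=np.mean([r.snapshot(n)[y:y+40,x:x+40,::-1].astype(float) for _ in range(10)],0)
np.save('A.npy',A)
B=((A-A.min())/(A.max()-A.min())*255).astype(np.uint8)
a=cv2.resize(B,(400,400),interpolation=2);b=a.copy()
c0=np.array([623.8,-44.5])
for ang in range(0,91,15):
    t=np.radians(ang);u=np.array([np.cos(t),np.sin(t)])
    for rr,z,col in((16,190,(0,0,255)),(22,155,(0,255,0))):
        q=(proj(n,[[*(c0+rr*u),z]])[0]-[x,y]+.5)*10;cv2.circle(b,tuple(q.astype(int)),3,col,-1);print(ang,z,q.round())
cv2.imwrite('pics/slip.png',np.hstack([a,b]));print(r.sense()['time'])
"
```

```text
0 190 [155. 231.]
0 155 [164. 331.]
15 190 [174. 237.]
15 155 [188. 339.]
30 190 [193. 238.]
30 155 [214. 340.]
45 190 [213. 235.]
45 155 [240. 336.]
60 190 [231. 227.]
60 155 [265. 326.]
75 190 [247. 216.]
75 155 [286. 310.]
90 190 [259. 201.]
90 155 [302. 291.]
36.45
```

View pics/slip.png

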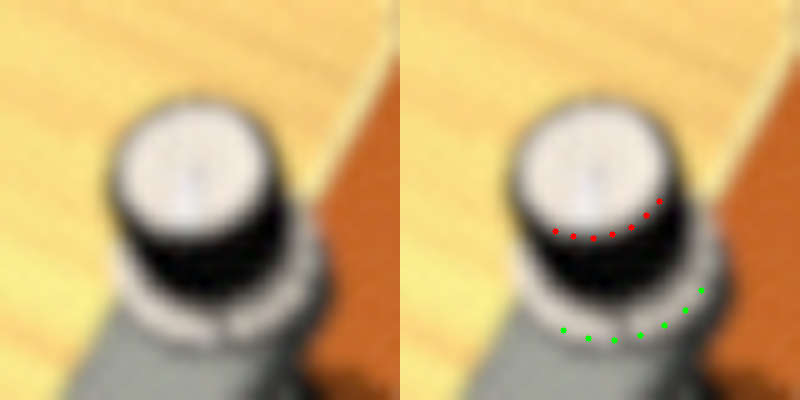

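The white line ends at crop (186,215), about 25°. The black collar line is at (222,328), about 35°. That gives roughly 10° of clockwise slip, inside the 3–30° window, so I'm handing in.

```bash
python3 -c "
from h import *
print(r.hand_in(), r.sense()['time'])"
```

```text
the job is handed in; nothing more can be done
the job is handed in; nothing more can be done
```

The sole is clamped in the heel press and the job was handed in after about 36.5 s of the 72 s allowed; no verdict was reported. I took the far-left sole, slid it heel first along the bed until the stop pushed back with 17 N, and let go. I then turned the thumbscrew about 2.5 rad clockwise.

**Slip:** The torque ran free at about 0.24 N m, climbed, then held at about 0.44 N m over the last 0.18 rad. An enlarged final picture put the white line about 10° clockwise of the collar's black line, within the allowed 3 to 30°. The torque readings gave the same figure.

**Seating:** The sole's outline in both final pictures matched its position when pushed home. The gripper was open and clear, with about zero wrist force. Single network readings of the heel and seat scattered by 5 to 8 mm, so I relied on the stop contact and the outline instead. The camera's own fit of the press also differed from the contact position by about 2 mm.

**Not checked:** I did not measure the clamping force; I judged it only from the torque. I didn't re-measure the tape, bottle and jar at the end, but the arm kept clear of them throughout.

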